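# Pulse the dust box filter and hold its lid open

### The job

Clean the filter of the grey dust box: pump the red-handled lever of the blue air pump through three full strokes, each time all the way down and all the way back up, with the box's lid kept shut. Then lift the green lid by its bar handle to 60 degrees open and finish there, still holding it at that angle with the gripper (it falls shut if let go), so that the maker can take the filter out. Leave the other things on the bench where they are.

Things in the scene. Friction and masses are not known exactly. Their poses are not given: they have to be found in the camera images.
- pump: Hand air pump, blue block on a dark steel foot 120 x 90 mm bolted to the bench. Origin: centre of the foot's underside, on the bench. Its lever points along the pump's own -x (roughly towards the robot) from a pivot at (30, 0, 125) mm in the pump's frame. It may stand left or right of the dust box.
- paddle (a point): Centre of the top face of the red palm paddle (90 mm along the lever, 36 mm wide, 18 mm thick) at the end of the pump's lever; moves with the lever. It lies 200 mm from the pivot along the lever and 12 mm above the lever's centre line, so at about 214 mm above the bench with the lever up and 87 mm with it down.
- lever (a joint): Pump lever: 0 = fully up (the lever rises 0.40 rad above level towards the paddle), 0.65 rad = fully down on its stop (0.25 rad below level). A spring always drives it back up; pushing the paddle down takes about 3 N at the top rising to about 8 N at the bottom.
- dustbox: Grey dust box fixed to the bench, 180 (its x) x 220 (its y) x 120 mm high, open at the top with a white pleated filter inside, under a green lid. Origin: centre of the underside. Its own +x points away from the robot; the lid's hinge runs along its y at (90, 0, 121) mm.
- cover: The lid itself: green panel 180 x 220 x 8 mm with a steel bar handle, together 0.3 to 0.6 kg. Origin on the hinge line; its -x runs from the hinge to the handle. Its y stays along the hinge.
- bar (a point): Centre of the lid's bar handle: round steel bar, 12 mm thick, 140 mm long, parallel to the hinge (dust box y), 50 mm clear of the lid's front edge, carried by two 10 mm rods 65 mm either side of its centre. It lies 230 mm from the hinge line and 6 mm above the lid's underside: 127 mm above the bench with the lid shut. The bar is smooth and round and may turn between the fingers as the lid swings.
- lid (a joint): Opening angle of the lid: 0 = shut, grows as it opens (front edge goes up and back, away from the robot); stop at 1.4 rad. 60 degrees is 1.047 rad. It swings freely and falls shut from every angle when let go.
- rack: Wooden block 70 x 130 x 55 mm with four upright gouges, 175 mm high in all, fixed to the bench, on the other side of the dust box from the pump. Origin: centre of the underside. Not needed.
- violin_mid (a point): Bystander, leave alone: unvarnished violin body lying flat, 356 x 206 x 36 mm; point half-way up it.
- jar_mid (a point): Bystander, leave alone: amber jar with a black cap, 60 mm across, 85 mm tall; point half-way up it.
- plane_mid (a point): Bystander, leave alone: small brass finger plane, 90 x 32 x 41 mm; point half-way up it.
- mallet_mid (a point): Bystander, leave alone: wooden mallet lying down, 250 mm long, 50 mm tall; point half-way up it.
- spool_mid (a point): Bystander, leave alone: dark wooden spool clamp standing up, 36 mm across, 78 mm tall; point half-way up it.
- block_mid (a point): Bystander, leave alone: maple block 100 x 45 x 35 mm; point half-way up it.

How it is judged (in metres and radians):
On the way, in this order (a step that is already met when the one before it is completed fails the run):
1. stroke 1: lever pressed fully down (value of joint lever above 0.56 rad), for 0.05 s.
2. stroke 1: lever let fully back up (value of joint lever below 0.08 rad), for 0.05 s.
3. stroke 2: lever pressed fully down (value of joint lever above 0.56 rad), for 0.05 s.
4. stroke 2: lever let fully back up (value of joint lever below 0.08 rad), for 0.05 s.
5. stroke 3: lever pressed fully down (value of joint lever above 0.56 rad), for 0.05 s.
6. stroke 3: lever let fully back up (value of joint lever below 0.08 rad), for 0.05 s.
7. lid raised, carried by the fingers (value of joint lid above 0.5 rad and contact force between cover and the fingers above 0.4 N), for 0.2 s.
At the end, for the whole second after the job is handed in: The program finishes holding: lid open at 60 degrees, within 5 degrees, still (under 0.05 rad/s), carried by the gripper's fingers (contact over 0.4 N); pump lever back up (below 0.08 rad); every bystander within 30 mm of where it was (value of joint lid between 0.96 and 1.134 rad and velocity of joint lid between -0.05 and 0.05 rad/s and contact force between cover and the fingers above 0.4 N and value of joint lever below 0.08 rad and distance of each of violin_mid, jar_mid, plane_mid, mallet_mid, spool_mid, block_mid from where it was at the start of the episode below 0.03 m); the arm keeps its last pose, push and grip.
It fails at once if a bystander was pushed away (over 30 mm) (distance of any of violin_mid, jar_mid, plane_mid, mallet_mid, spool_mid, block_mid from where it was at the start of the episode above 0.03 m).
It fails at once if the pump was worked while the lid was open (value of joint lid above 0.2 rad and value of joint lever above 0.3 rad).
It also fails if it takes over 67 s, if anything falls off the work surface, if the arm or the gripper's body presses on something with over 40 N, if the wrist force passes 120 N, or if a joint passes its speed limit or range.

### The arm

A 6-joint arm with a two-finger parallel gripper is mounted at the origin on the work surface. World frame = base frame: x ahead of the robot, y to its left, z up, the work surface at z = 0. Lengths are in mm, angles in rad, forces in N, time in s.
With the tool pointing down it reaches from about 275 to 750 mm from the base axis. Payload 10.2 kg.
Tool frame: the origin (TCP) lies at the centre of the arm's flange, where the gripper is bolted on; the fingertips stand 166 mm ahead of it and the grasp point (between the pads) lies 147 mm ahead of it (grip_depth is the distance from the TCP to the grasp point, in mm); z points along the fingers, y is the line along which they close (so a half turn about z gives the same grasp; the last joint's range is limited). The gripper opens to 88 mm and grips with 3 to 60 N. Pads are 18 mm wide; open, the fingers measure 123 mm over their backs; the gripper's body (75 mm by 187 mm) begins 45 mm behind the grasp point.
Start: joints at [0.891, 0.313, 1.498, -0, 1.331, -0.223], TCP at [231.58, 471.172, 404.72] pointing down, gripper open.
Joint ranges: [-2.94, 2.94], [-0.97, 2.17], [0.19, 2.56], [-1.23, 4.37], [0.02, 3.11], [-2.88, 2.88]. Speed limits (rad/s): [2.39, 2.39, 3.01, 3.14, 3.14, 3.14].

### API

Orientations are given as a unit quaternion [x, y, z, w].
In Python, from plant import * gives the robot as it stands.
- The arm moves only by the tool send_rows, never from a script. Its argument "moves" is a list of rows, each a list of 2 entries, a list of its own where there are three numbers: the shift along the tool's x, y, z in mm, then the turn, a rotation vector about the tool's x, y, z in degrees. A call has exactly 5 rows; each row is the pose to reach, as a shift and turn from the pose commanded when the call began, along the tool's axes at that moment; what a row does not reach only later rows make up. A row lasts 1/12 s, in which the tool goes at most 41.7 mm and 7.16 degrees, less where a joint would pass 70% of its speed; a pose out of reach is approached as far as the arm can. A call with a gripper value outside its range is refused whole. "hand" is the finger opening in mm, from 0 to 88.1, set as the call begins (left out, the last holds). The fingers move at their own pace and stop on an object; "newtons" is the grip in N (left out, the last holds). Time passes only in rows, so rows that repeat a pose let the fingers close, or fill a call up. It gives the time, the measured TCP pose, the force, the opening and the grip force at its end, in the units of the state.
- state(): the state, without advancing time (a new reading comes with each control period).
- camera(name): name is "scene" or "side" or "wrist"; returns a dict with "img" (420x560x3 uint8, red, green, blue), "camera_matrix" (3x3 intrinsics, pixels), "rvec" (rotation vector, rad) and "tvec" (3), from world to camera coordinates, as OpenCV has them; the wrist camera has in their place "tool_from_camera" (4x4, takes a point from camera to tool coordinates, whose origin is the TCP and whose axes are the flange's). Camera axes: x right, y down, z forward; pixel columns grow to the right and rows downward; lengths in mm; the calibration is good to about 2 mm. A picture is of the moment at which its call begins: read the wrist's pose just before it. There is no depth.
- sign_off(): hands the job in; it is judged then, once.
The state is a dict: "time": time; "joint_positions": joint angles; "qd": joint speeds; "joint_efforts": joint torques, N m; "tcp_pos": TCP position; "eef_rot": TCP orientation; "force": force on the tool from outside, world axes, zero at the start; "wrist_torque": the same for the moment, N m; "width": finger opening in mm; "grasp_force": force on a finger pad.
Only numpy, scipy, OpenCV 4.12 (cv2) and the standard library are available. Lean on these libraries where they do the work, as an engineer would, in place of code of your own. Each camera call takes 0.05 s, during which the arm holds its last target. There are 200 camera calls.

## Working session

There is one attempt and no reset: what is moved stays moved. The work goes in short steps, Python scripts to look and compute and a tool call to move; the robot and the scene stay as the last step left them, time stands still between calls to the robot, and variables do not carry over. Pictures are saved under pics/ and viewed, at most 10 in all, crops included, and the job is handed in when it is done.

Besides the shell and the picture viewer there is one more tool, called after "Emit:" as name([rows], argument=value, ...), one row to a line, values as JSON. send_rows: Moves the arm, as the interface text tells. Its arguments: {"type":"object","properties":{"moves":{"type":"array"},"hand":{"type":"number"},"newtons":{"type":"number"}},"required":["moves"]}

```bash
mkdir -p pics; ls; python3 - <<'E'
from plant import *
import cv2
print(state())
for n in ("scene","side"):
    c=camera(n); cv2.imwrite(f"pics/{n}0.png",c["img"][:,:,::-1]); print(n,c["camera_matrix"],c["rvec"],c["tvec"])
E
```

```text
pics
{'time': 0.0, 'joint_positions': array([ 8.90592315e-01,  3.13440611e-01,  1.49840517e+00, -1.53181077e-05,
        1.33100995e+00, -2.23403980e-01]), 'qd': array([-0.00286907,  0.0020874 ,  0.00172162, -0.00063907,  0.00148903,
        0.00014748]), 'joint_efforts': array([ 2.87758921e-04, -4.02209222e+01, -2.52270198e+01,  6.94132294e-02,
        3.52164195e-02, -6.23930032e-05]), 'tcp_pos': array([231.5579999 , 471.13678695, 404.17775793]), 'eef_rot': array([ 2.26417560e-01,  9.74030128e-01, -5.71415747e-04, -2.69029337e-04]), 'force': array([ 0.40822956, -0.44260046, -0.02574171]), 'wrist_torque': array([-0.02748766,  0.00911073, -0.00938413]), 'grasp_force': 0.0, 'width': 88.04608833062348}
scene [[464.91945371   0.         274.34074125]
 [  0.         464.91945371 205.41489726]
 [  0.           0.           1.        ]] [ 1.56883063  2.27281087 -0.62571058] [ 200.20204568 -394.82537015 1761.11441961]
side [[416.79927806   0.         272.30161826]
 [  0.         416.79927806 214.15795095]
 [  0.           0.           1.        ]] [ 2.27280477 -0.30867778  0.12043353] [-574.23305871  204.68094112 1342.77915808]
```

View pics/scene0.png

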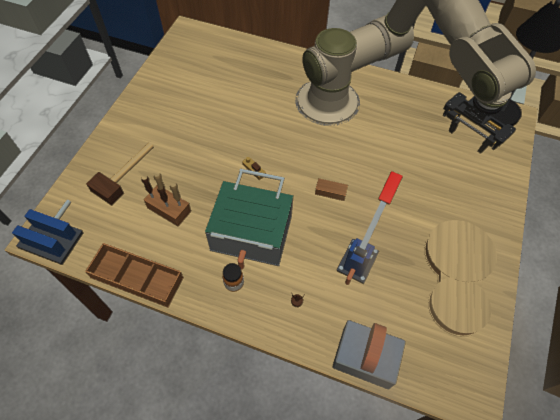

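View pics/side0.png

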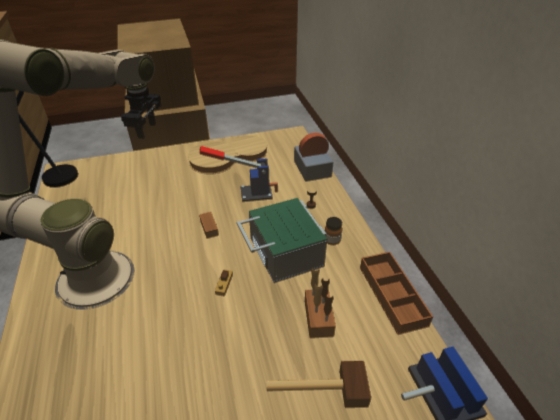

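Scene view: lid with its bar at about (238,171)–(284,180), paddle at (391,187), pump foot at (357,260). Side view: bar at about (238,219)–(255,250), paddle at (212,154). I'll enlarge these for accurate pixels.

```bash
python3 - <<'E'
import cv2,numpy as np
s=cv2.imread("pics/scene0.png");d=cv2.imread("pics/side0.png")
def cr(i,x,y,w,h,f):
    o=cv2.resize(i[y:y+h,x:x+w],None,fx=f,fy=f,interpolation=cv2.INTER_CUBIC)
    for k in range(0,w,10):
        cv2.line(o,(int(k*f),0),(int(k*f),6 if k%50 else 14),(0,0,255),1)
    for k in range(0,h,10): cv2.line(o,(0,int(k*f)),(6 if k%50 else 14,int(k*f)),(0,0,255),1)
    return o
a=cr(s,200,160,100,75,4);b=cr(s,330,160,100,150,3)[:450,:300]
c=cr(d,185,135,100,75,4);e=cr(d,230,190,100,75,4)
o=np.zeros((600,800,3),np.uint8)
o[:300,:400]=a;o[:300,400:]=cr(s,330,165,133,100,3)[:300,:399].repeat(1,1) if 0 else cv2.copyMakeBorder(cr(s,330,165,133,100,3),0,0,0,1,0)
o[300:,:400]=c;o[300:,400:]=e
cv2.imwrite("pics/crop.png",o)
E
```

```text
(no output)
```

View pics/crop.png

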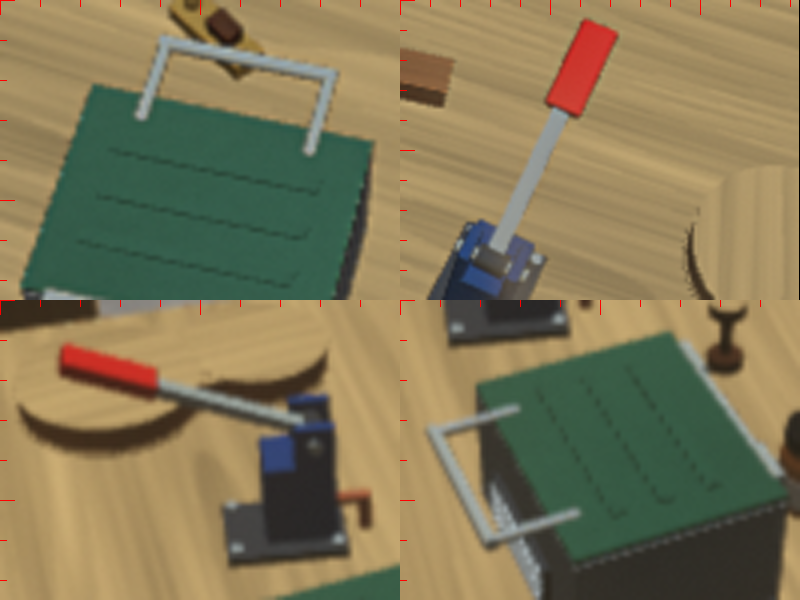

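Crop: in the scene view the bar ends are at (240.8,170.5) and (284,178.3), the lid front corners at (223.3,181.5) and (293.3,195.5), and the paddle top's corners at (391.7,171.7), (402.3,176), (378.7,199.3) and (389,203.3). In the side view the bar ends are at (238,223) and (252.5,250.8).

```bash
python3 - <<'E'
from plant import *
import cv2,numpy as np
from scipy.optimize import least_squares
C={n:camera(n) for n in("scene","side")}
def proj(n,P):
    c=C[n];return cv2.projectPoints(np.float64(P),np.array(c["rvec"]),np.array(c["tvec"]),np.array(c["camera_matrix"]),None)[0][:,0]
def W(p,L):
    x,y,t=p;c,s=np.cos(t),np.sin(t);L=np.float64(L)
    return np.c_[x+c*L[:,0]-s*L[:,1],y+s*L[:,0]+c*L[:,1],L[:,2]]
box={"scene":([[-140,-70,127],[-140,70,127],[-90,-110,129],[-90,110,129],[90,-110,129]],[[240.75,170.5],[284,178.25],[223.25,181.5],[293.25,195.5],[205.5,233]]),
"side":([[-140,70,127],[-140,-70,127],[-90,110,129],[-90,-110,129],[90,110,129],[90,-110,129]],[[238,223],[252.5,250.75],[249.25,211.25],[273,255.75],[298,198.25],[327,238.75]])}
s4,c4=np.sin(.4),np.cos(.4)
pd=lambda r,y:[30-r*c4+12*s4,y,125+r*s4+12*c4]
pump={"scene":([pd(245,-18),pd(245,18),pd(155,-18),pd(155,18)],[[391.7,171.7],[402.3,176],[378.7,199.3],[389,203.3]]),
"side":([pd(200,0)],[[212,151]])}
for name,m,x0 in(("box",box,(450,0,0)),("pump",pump,(500,250,0))):
    f=lambda p:np.concatenate([(proj(n,W(p,L))-np.array(u)).ravel() for n,(L,u) in m.items()])
    r=least_squares(f,x0,loss="soft_l1",x_scale=(100,100,.3));print(name,r.x,np.round(f(r.x),1))
    if name=="box":print("bar",W(r.x,[[-140,0,127]]))
    else:print("paddle",W(r.x,[pd(200,0)]), "feet", proj("scene",W(r.x,[[0,0,0]])))
E
```

```text
box [ 6.26610336e+02 -5.64921502e+01  1.20296663e-01] [-1.3  0.4 -0.4  1.8 -1.  -0.5 -0.5  0.3 -1.8 -1.2 -0.5 -1.3 -0.2 -0.
 -1.3 -1.4 -0.3 -1.2 -0.8 -1.7  0.  -0.8]
bar [[487.62210469 -73.29309262 127.        ]]
pump [ 6.00664262e+02  2.81971235e+02 -1.42932758e-01] [-0.6 -0.8  0.8 -0.  -1.3 -0.1  0.4  1.3 -0.3 -0.7]
paddle [[452.65001044 303.27257905 213.93640039]] feet [[356.79069047 261.80540513]]
```

Emit:
send_rows([
  [[-20,-5,-35],[0,0,0]],
  [[-58,-12,-40],[0,0,-5]],
  [[-98,-20,-40],[0,0,-10]],
  [[-138,-29,-40],[0,0,-15]],
  [[-176,-37,-40],[0,0,-18]],
], hand=0, newtons=20)

```text
time: 0.62
tcp_pos: [374.4, 358.8, 444.8]
eef_rot: [0.069, 0.998, 0.0, 0.0]
force: [-0.5, 0.5, -0.4]
width: 56.9
grasp_force: 0.0
```

```bash
cat > h.py <<'E'
from plant import *
import numpy as np
from scipy.spatial.transform import Rotation as R
def shift(t,h=None):
    s=state();r=R.from_quat(s["eef_rot"]);y=r.as_matrix()[:,1]
    print("t",s["time"],"tcp",s["tcp_pos"].round(1),"head",np.arctan2(y[1],y[0]).round(3),"shift",r.inv().apply(np.array(t)-s["tcp_pos"]).round(1),"F",s["force"].round(1),"w",round(s["width"],1),"q",s["joint_positions"].round(2))
    if h is not None:
        g=R.from_matrix(np.array([[-np.sin(h),np.cos(h),0],[np.cos(h),np.sin(h),0],[0,0,-1]]).T)
        print("turn",(r.inv()*g).as_rotvec(degrees=True).round(1))
E
python3 -c "
from h import *
shift((444.5,304.5,425),1.428)"
```

```text
t 0.6167 tcp [374.4 358.8 444.8] head 1.433 shift [-76.9 -44.2  19.8] F [-0.5  0.5 -0.4] w 56.9 q [ 0.54  0.27  1.45 -0.    1.42 -0.89]
turn [0.  0.  0.3]
```

Emit:
send_rows([
  [[-35,-20,0],[0,0,0]],
  [[-70,-40,0],[0,0,0]],
  [[-77,-44,15],[0,0,0]],
  [[-77,-44,15],[0,0,0]],
  [[-77,-44,15],[0,0,0]],
])

```text
time: 1.03
tcp_pos: [443.1, 305.8, 429.2]
eef_rot: [0.072, 0.997, -0.0, -0.001]
force: [0.1, -0.2, 0.3]
width: 23.5
grasp_force: 0.0
```

```bash
python3 -c "
from h import *
import cv2
shift((444.5,304.5,258),1.428)
c=camera('wrist');cv2.imwrite('pics/w1.png',c['img'][:,:,::-1])
s=state();r=R.from_quat(s['eef_rot']);T=np.array(c['tool_from_camera'])
for P in ([452.6,303.3,213.9],):
    p=np.linalg.inv(T)@np.append(r.inv().apply(np.array(P)-s['tcp_pos']),1);u=c['camera_matrix']@p[:3];print(u[:2]/u[2])
"
```

```text
t 1.0333 tcp [443.1 305.8 429.2] head 1.427 shift [ -1.9  -1.  171.2] F [ 0.1 -0.2  0.3] w 23.5 q [ 0.39  0.33  1.41  0.    1.4  -1.04]
turn [-0.  -0.1 -0. ]
[273.15210415 243.01744592]
```

View pics/w1.png

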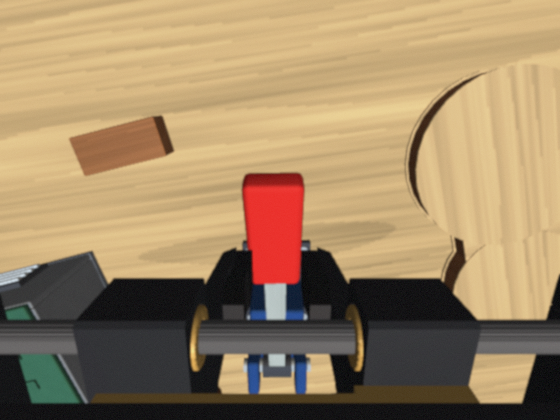

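The wrist view shows the red paddle centred at about (274,230), which is where the fit predicted it. I'll press now.

Emit:
send_rows([
  [[-2,-1,25],[0,0,0]],
  [[-2,-1,45],[0,0,0]],
  [[-2,-1,65],[0,0,0]],
  [[-2,-1,85],[0,0,0]],
  [[-2,-1,105],[0,0,0]],
])

```text
time: 1.5
tcp_pos: [443.8, 305.9, 325.4]
eef_rot: [0.07, 0.998, 0.001, 0.001]
force: [-3.2, 1.1, 5.7]
width: 0.4
grasp_force: 2.6
```

Emit:
send_rows([
  [[0,0,20],[0,0,0]],
  [[0,0,40],[0,0,0]],
  [[0,0,55],[0,0,0]],
  [[0,0,66],[0,0,0]],
  [[0,0,66],[0,0,0]],
])

```text
time: 1.92
tcp_pos: [444.6, 305.9, 259.0]
eef_rot: [0.07, 0.998, 0.001, 0.001]
force: [0.1, -0.0, 8.3]
width: 0.6
grasp_force: 3.8
```

```bash
python3 -c "
from h import *
import cv2
shift((444.5,304.5,258),1.428)
c=camera('side');cv2.imwrite('pics/s1.png',cv2.resize(c['img'][110:230,160:320,::-1],None,fx=4,fy=4))
"
```

```text
t 1.9167 tcp [444.6 305.9 259. ] head 1.43 shift [-0.1 -1.4  1. ] F [ 0.1 -0.   8.3] w 0.6 q [ 0.39  0.5   1.63 -0.    1.01 -1.04]
turn [0.1 0.1 0.1]
```

View pics/s1.png

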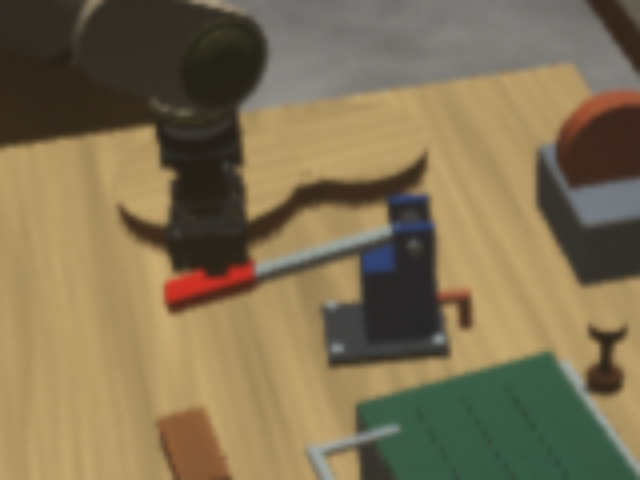

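The side view shows the fingers at about (212,268) on the paddle and the lever well below level. The 8.3 N reading fits the bottom of the stroke, so I'll push a little further to feel the stop.

Emit:
send_rows([
  [[0,0,3],[0,0,0]],
  [[0,0,5],[0,0,0]],
  [[0,0,5],[0,0,0]],
  [[0,0,5],[0,0,0]],
  [[0,0,5],[0,0,0]],
])

```text
time: 2.38
tcp_pos: [444.6, 305.9, 257.2]
eef_rot: [0.07, 0.998, 0.001, 0.002]
force: [-4.3, -4.4, 20.4]
width: 0.4
grasp_force: 10.0
```

Emit:
send_rows([
  [[0,0,-35],[0,0,0]],
  [[0,0,-70],[0,0,0]],
  [[0,0,-105],[0,0,0]],
  [[0,0,-140],[0,0,0]],
  [[0,0,-155],[0,0,0]],
])

```text
time: 2.8
tcp_pos: [443.8, 305.7, 414.6]
eef_rot: [0.07, 0.998, 0.002, 0.004]
force: [0.1, -0.3, -0.5]
width: 0.5
grasp_force: 0.0
```

Emit:
send_rows([
  [[0,0,0],[0,0,0]],
  [[0,0,0],[0,0,0]],
  [[0,0,0],[0,0,0]],
  [[0,0,15],[0,0,0]],
  [[0,0,30],[0,0,0]],
])

```text
time: 3.22
tcp_pos: [444.6, 304.9, 377.6]
eef_rot: [0.071, 0.997, -0.0, -0.0]
force: [-0.9, -1.1, 2.9]
width: 0.0
grasp_force: 1.4
```

Emit:
send_rows([
  [[0,0,25],[0,0,0]],
  [[0,0,50],[0,0,0]],
  [[0,0,75],[0,0,0]],
  [[0,0,100],[0,0,0]],
  [[0,0,115],[0,0,0]],
])

```text
time: 3.63
tcp_pos: [444.6, 304.7, 261.3]
eef_rot: [0.071, 0.997, -0.0, -0.0]
force: [3.7, -0.8, 8.1]
width: 0.6
grasp_force: 3.9
```

Emit:
send_rows([
  [[0,0,9],[0,0,0]],
  [[0,0,9],[0,0,0]],
  [[0,0,9],[0,0,0]],
  [[0,0,9],[0,0,0]],
  [[0,0,9],[0,0,0]],
])

```text
time: 4.05
tcp_pos: [444.8, 304.7, 256.6]
eef_rot: [0.071, 0.997, -0.0, 0.001]
force: [-6.8, -6.1, 28.5]
width: 0.5
grasp_force: 14.3
```

Emit:
send_rows([
  [[0,0,-35],[0,0,0]],
  [[0,0,-70],[0,0,0]],
  [[0,0,-105],[0,0,0]],
  [[0,0,-140],[0,0,0]],
  [[0,0,-155],[0,0,0]],
])

```text
time: 4.47
tcp_pos: [444.7, 304.9, 413.0]
eef_rot: [0.071, 0.997, 0.001, 0.002]
force: [0.5, 0.0, 0.9]
width: 0.3
grasp_force: 0.0
```

Emit:
send_rows([
  [[0,0,0],[0,0,0]],
  [[0,0,0],[0,0,0]],
  [[0,0,0],[0,0,0]],
  [[0,0,15],[0,0,0]],
  [[0,0,30],[0,0,0]],
])

```text
time: 4.88
tcp_pos: [444.9, 304.6, 377.9]
eef_rot: [0.071, 0.997, -0.0, -0.001]
force: [0.2, 0.2, 3.3]
width: 0.6
grasp_force: 1.4
```

Emit:
send_rows([
  [[0,0,25],[0,0,0]],
  [[0,0,50],[0,0,0]],
  [[0,0,75],[0,0,0]],
  [[0,0,100],[0,0,0]],
  [[0,0,115],[0,0,0]],
])

```text
time: 5.3
tcp_pos: [444.6, 304.4, 261.7]
eef_rot: [0.071, 0.997, -0.001, -0.001]
force: [5.0, -1.4, 8.5]
width: 0.5
grasp_force: 3.9
```

Emit:
send_rows([
  [[0,0,9],[0,0,0]],
  [[0,0,9],[0,0,0]],
  [[0,0,9],[0,0,0]],
  [[0,0,9],[0,0,0]],
  [[0,0,9],[0,0,0]],
])

```text
time: 5.72
tcp_pos: [444.9, 304.4, 256.7]
eef_rot: [0.071, 0.997, -0.0, 0.0]
force: [-7.0, -5.2, 24.5]
width: 0.0
grasp_force: 13.0
```

Emit:
send_rows([
  [[0,0,-35],[0,0,0]],
  [[0,0,-70],[0,0,0]],
  [[0,0,-105],[0,0,0]],
  [[0,0,-140],[0,0,0]],
  [[0,0,-175],[0,0,0]],
])

```text
time: 6.13
tcp_pos: [444.8, 304.5, 430.5]
eef_rot: [0.071, 0.997, -0.001, -0.002]
force: [0.5, -0.3, 0.2]
width: 0.4
grasp_force: 0.0
```

```bash
python3 -c "
from h import *
shift((460,-77,400),.12)"
```

```text
t 6.1333 tcp [444.8 304.5 430.5] head 1.428 shift [ -69.4 -375.4   31. ] F [ 0.5 -0.3  0.2] w 0.4 q [ 0.38  0.33  1.41 -0.    1.41 -1.05]
turn [-0.2 -0.1 75. ]
```

Emit:
send_rows([
  [[-7,-37,0],[0,0,0]],
  [[-14,-75,0],[0,0,7]],
  [[-21,-112,0],[0,0,14]],
  [[-28,-150,0],[0,0,21]],
  [[-35,-188,0],[0,0,28]],
])

```text
time: 6.55
tcp_pos: [452.6, 111.9, 428.8]
eef_rot: [0.313, 0.95, -0.001, -0.002]
force: [1.5, 0.3, -0.9]
width: 0.4
grasp_force: 0.0
```

```bash
python3 -c "
from h import *
shift((460,-77,400),.12)"
```

```text
t 6.55 tcp [452.6 111.9 428.8] head 0.934 shift [-118.4 -147.4   28.8] F [ 1.5  0.3 -0.9] w 0.4 q [-0.01  0.16  1.62 -0.    1.36 -0.94]
turn [-0.2 -0.1 46.6]
```

Emit:
send_rows([
  [[-23,-29,5],[0,0,7]],
  [[-47,-58,10],[0,0,14]],
  [[-70,-88,15],[0,0,21]],
  [[-94,-118,20],[0,0,28]],
  [[-118,-147,28],[0,0,35]],
], hand=40)

```text
time: 6.97
tcp_pos: [461.0, -76.6, 401.1]
eef_rot: [0.584, 0.811, -0.0, -0.001]
force: [1.8, 0.2, -0.2]
width: 31.5
grasp_force: 0.0
```

Emit:
send_rows([
  [[0,0,0],[0,0,6]],
  [[0,0,0],[0,0,12]],
  [[0,0,0],[0,0,12]],
  [[0,0,0],[0,0,12]],
  [[0,0,0],[0,0,12]],
])

```text
time: 7.38
tcp_pos: [461.4, -74.5, 402.0]
eef_rot: [0.662, 0.749, -0.0, -0.001]
force: [-0.5, -0.5, -0.4]
width: 40.0
grasp_force: 0.0
```

```bash
python3 -c "
from h import *
import cv2
shift((487.6,-73.3,274),.12)
s=state();c=camera('wrist');cv2.imwrite('pics/w2.png',c['img'][:,:,::-1])
r=R.from_quat(s['eef_rot']);T=np.array(c['tool_from_camera'])
b=np.array([487.6,-73.3,127]);d=np.array([-.12,.993,0])*70
for P in (b,b-d,b+d):
    p=np.linalg.inv(T)@np.append(r.inv().apply(np.array(P)-s['tcp_pos']),1);u=c['camera_matrix']@p[:3];print(u[:2]/u[2],p)
c=camera('side');cv2.imwrite('pics/s2.png',cv2.resize(c['img'][110:320,160:370,::-1],None,fx=2.8,fy=2.8))
"
```

```text
t 7.3833 tcp [461.4 -74.5 402. ] head 0.123 shift [ -2.2  26.3 127.9] F [-0.5 -0.5 -0.4] w 40.0 q [-0.41  0.19  1.67 -0.    1.29 -0.53]
turn [-0.1 -0.   0.2]
[308.62689917 204.28496859] [2.61039926e+01 3.25313676e-02 2.67988333e+02 1.00000000e+00]
[305.99395603 280.86585172] [ 25.86102735  66.80167083 289.06018789   1.        ]
[311.70923311 114.63325842] [ 26.34695782 -66.7366081  246.91647741   1.        ]
```

View pics/w2.png

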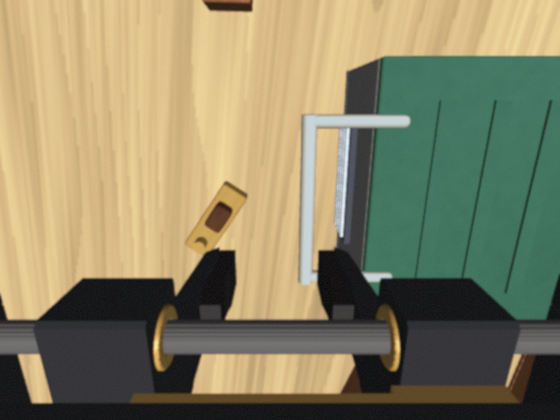

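View pics/s2.png

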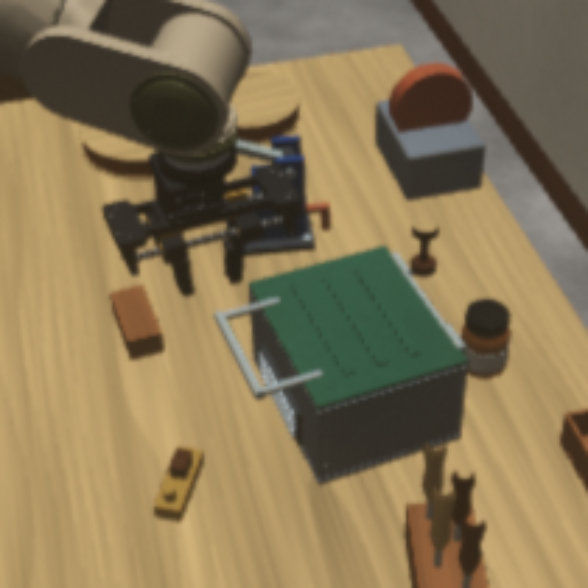

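The wrist view shows the bar from (309,117) to (306,281), within about 3 px of the prediction. In the side view the lever is up and the lid shut. Next I'll descend over the bar and grip it.

Emit:
send_rows([
  [[-2,26,15],[0,0,0]],
  [[-2,26,45],[0,0,0]],
  [[-2,26,75],[0,0,0]],
  [[-2,26,105],[0,0,0]],
  [[-2,26,128],[0,0,0]],
])

```text
time: 7.9
tcp_pos: [487.1, -73.2, 272.5]
eef_rot: [0.663, 0.749, -0.0, -0.001]
force: [-0.3, 0.0, 0.7]
width: 40.0
grasp_force: 0.0
```

Emit:
send_rows([
  [[0,0,0],[0,0,0]],
  [[0,0,0],[0,0,0]],
  [[0,0,0],[0,0,0]],
  [[0,0,0],[0,0,0]],
  [[0,0,0],[0,0,0]],
], hand=0, newtons=30)

```text
time: 8.32
tcp_pos: [486.5, -73.9, 276.0]
eef_rot: [0.663, 0.748, -0.002, -0.001]
force: [-14.0, -3.4, 9.4]
width: 10.5
grasp_force: 30.0
```

```bash
python3 -c "
from h import *
s=state();p0=s['tcp_pos'];r=R.from_quat(s['eef_rot'])
shift(p0,.12)
u=np.array([np.cos(.12),np.sin(.12),0])
for d in range(5,61,5):
    a=np.radians(d);L=np.hypot(230,6);b0=np.arctan2(6,230)
    w=u*(230-L*np.cos(a+b0))+np.array([0,0,L*np.sin(a+b0)-6])
    print(d,r.inv().apply(w).round(1))
"
```

```text
t 8.3167 tcp [486.5 -73.9 276. ] head 0.121 shift [0. 0. 0.] F [-14.   -3.4   9.4] w 10.5 q [-0.39  0.39  1.76 -0.    1.   -0.51]
turn [-0.3  0.   0. ]
5 [ -0.    1.3 -20. ]
10 [ -0.    4.3 -39.9]
15 [ -0.    9.1 -59.4]
20 [ -0.1  15.5 -78.4]
25 [ -0.1  23.6 -96.8]
30 [-1.000e-01  3.320e+01 -1.144e+02]
35 [-1.000e-01  4.440e+01 -1.311e+02]
40 [-1.000e-01  5.690e+01 -1.467e+02]
45 [  -0.2   70.8 -161.2]
50 [  -0.2   85.9 -174.5]
55 [  -0.2  102.1 -186.4]
60 [  -0.2  119.2 -196.8]
```

Emit:
send_rows([
  [[0,0,-10],[0,0,0]],
  [[0,1,-20],[0,0,0]],
  [[0,3,-30],[0,0,0]],
  [[0,4,-40],[0,0,0]],
  [[0,4,-40],[0,0,0]],
])

```text
time: 8.73
tcp_pos: [490.6, -73.4, 316.7]
eef_rot: [0.663, 0.748, -0.001, -0.001]
force: [-10.7, -3.3, 0.1]
width: 10.9
grasp_force: 30.0
```

```bash
python3 -c "
from h import *
shift((0,0,0),.12)
c=camera('side');import cv2
cv2.imwrite('pics/s3.png',cv2.resize(c['img'][110:320,160:370,::-1],None,fx=2.8,fy=2.8))
"
```

```text
t 8.7333 tcp [490.6 -73.4 316.7] head 0.12 shift [ 132.  -477.4  318. ] F [-10.7  -3.3   0.1] w 10.9 q [-0.38  0.34  1.7  -0.    1.1  -0.5 ]
turn [-0.2  0.1 -0. ]
```

View pics/s3.png

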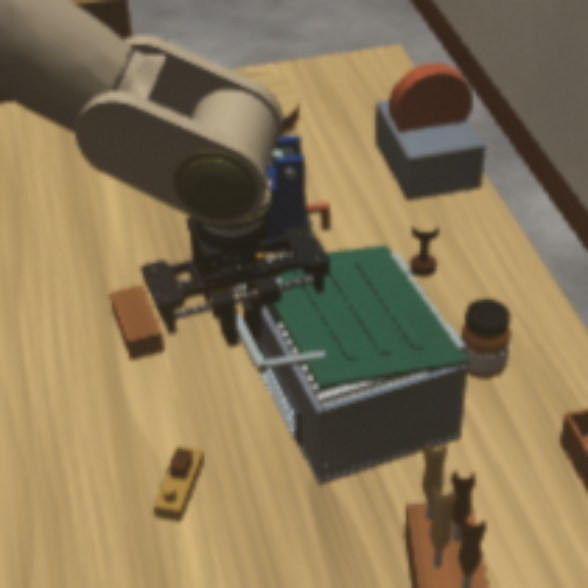

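The side view shows the lid about 10° open, its bar held between the fingers at about (240,325). Lifting on.

Emit:
send_rows([
  [[0,3,-19],[0,0,0]],
  [[0,9,-38],[0,0,0]],
  [[0,17,-57],[0,0,0]],
  [[0,27,-74],[0,0,0]],
  [[0,38,-91],[0,0,0]],
])

```text
time: 9.2
tcp_pos: [530.1, -68.5, 407.3]
eef_rot: [0.664, 0.748, 0.002, 0.002]
force: [25.0, -0.0, -22.0]
width: 10.2
grasp_force: 31.4
```

```bash
python3 -c "
from h import *
p0=np.array((486.5,-73.9,274.5));u=np.array([np.cos(.12),np.sin(.12),0])
s=state();d=s['tcp_pos']-p0;x=230-d@u;z=6+d[2]
print('lid deg',np.degrees(np.arctan2(z,x)-np.arctan2(6,230)),'L',np.hypot(x,z))
shift((0,0,0),.12)"
```

```text
lid deg 35.22286583582017 L 232.1604547255483
t 9.2 tcp [530.1 -68.5 407.3] head 0.119 shift [ 131.6 -520.5  404.1] F [ 25.  -0. -22.] w 10.2 q [-0.35  0.33  1.47  0.    1.34 -0.47]
turn [ 0.3  0.1 -0. ]
```

Emit:
send_rows([
  [[0,12,-11],[0,0,0]],
  [[0,24,-24],[0,0,0]],
  [[0,37,-35],[0,0,0]],
  [[0,51,-46],[0,0,0]],
  [[0,66,-56],[0,0,0]],
])

```text
time: 9.62
tcp_pos: [594.7, -60.6, 463.6]
eef_rot: [0.664, 0.748, 0.0, 0.0]
force: [3.0, -1.2, -9.0]
width: 10.3
grasp_force: 30.4
```

```bash
python3 -c "
from h import *
p0=np.array((486.5,-73.9,274.5));u=np.array([np.cos(.12),np.sin(.12),0])
s=state();d=s['tcp_pos']-p0;x=230-d@u;z=6+d[2]
print('lid deg',np.degrees(np.arctan2(z,x)-np.arctan2(6,230)),'L',np.hypot(x,z))
shift((0,0,0),.12)"
```

```text
lid deg 56.701238041912525 L 229.56617025471513
t 9.6167 tcp [594.7 -60.6 463.6] head 0.119 shift [ 131.3 -583.6  463.1] F [ 3.  -1.2 -9. ] w 10.3 q [-0.3   0.45  1.15 -0.    1.54 -0.42]
turn [ 0.  0. -0.]
```

Emit:
send_rows([
  [[0,6,-4],[0,0,0]],
  [[0,11,-7],[0,0,0]],
  [[0,11,-7],[0,0,0]],
  [[0,11,-7],[0,0,0]],
  [[0,11,-7],[0,0,0]],
])

```text
time: 10.03
tcp_pos: [605.1, -59.5, 469.1]
eef_rot: [0.664, 0.748, 0.0, -0.0]
force: [-2.3, 0.5, -0.3]
width: 10.0
grasp_force: 29.6
```

```bash
python3 -c "
from h import *
p0=np.array((486.5,-73.9,274.5));u=np.array([np.cos(.12),np.sin(.12),0])
s=state();d=s['tcp_pos']-p0;x=230-d@u;z=6+d[2]
print('lid deg',np.degrees(np.arctan2(z,x)-np.arctan2(6,230)),'L',np.hypot(x,z))
shift((0,0,0),.12)
c=camera('side');import cv2
a=cv2.resize(c['img'][60:320,130:390,::-1],(400,400))
c2=camera('scene')
b=cv2.resize(c2['img'][100:300,180:430,::-1],(400,320))
o=np.zeros((400,800,3),np.uint8);o[:,:400]=a;o[:320,400:]=b
# predicted lid corners at 60 deg, bar ends
h=np.array([626.6,-56.5,121])+90*u;v=np.array([-u[1],u[0],0]);n=np.array([0,0,1.])
for name,c_,(x0,y0,f,ox) in(('side',c,(130,60,400/260,0)),('scene',c2,(180,100,1.6,400))):
  for deg in(60,):
    q=np.radians(deg);e=-u*np.cos(q)+n*np.sin(q);m=u*np.sin(q)+n*np.cos(q)
    P=[h+e*180+m*8+v*k for k in(-110,110)]+[h+e*230+m*6+v*k for k in(-70,70)]
    for px in cv2.projectPoints(np.array(P),c_['rvec'],c_['tvec'],c_['camera_matrix'],None)[0][:,0]:
      cv2.circle(o,(int((px[0]-x0)*f)+ox,int((px[1]-y0)*f)),3,(0,0,255),1)
cv2.imwrite('pics/f.png',o)
"
```

```text
lid deg 59.66295221938274 L 229.03291412722507
t 10.0333 tcp [605.1 -59.5 469.1] head 0.119 shift [ 131.  -593.8  469.1] F [-2.3  0.5 -0.3] w 10.0 q [-0.29  0.47  1.1   0.    1.57 -0.41]
turn [-0. -0. -0.]
```

View pics/f.png

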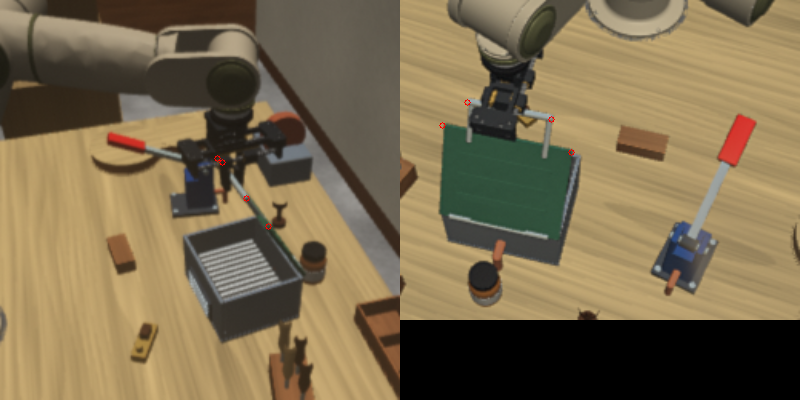

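The lid lines up with the predicted 60° corners in both views, the lever is up, and the bystanders look unmoved. I'll hold for one call, then hand in.

Emit:
send_rows([
  [[0,0,0],[0,0,0]],
  [[0,0,0],[0,0,0]],
  [[0,0,0],[0,0,0]],
  [[0,0,0],[0,0,0]],
  [[0,0,0],[0,0,0]],
])

```text
time: 10.55
tcp_pos: [605.4, -59.4, 469.3]
eef_rot: [0.664, 0.748, 0.0, 0.0]
force: [-5.3, 3.1, 4.4]
width: 10.3
grasp_force: 29.3
```

```bash
python3 -c "
from plant import *
s=state();print(s['tcp_pos'],s['width'],s['grasp_force'],abs(s['qd']).max())
if s['grasp_force']>15 and abs(s['qd']).max()<.02: print(sign_off())"
```

```text
[605.44356378 -59.4079808  469.25039069] 10.26023719438988 29.269395924692105 0.0015516375082430267
the job is handed in; nothing more can be done
None
```

I pumped the lever through three full strokes with the lid shut, lifted the lid to about 60° and handed the job in at about 10.5 s with the gripper still holding the bar; `sign_off()` returned no verdict.

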